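# Pack a sampling kit in layers

### The job

Pack the sampling-kit tray in layers: stand the small culture dish, lid up, between its four pins and lay the slide box, lid up and lengthwise, between its six pins, both flat on the tray floor. Only when both are in, lay the double-ended spatula over the top of them, grip upwards and centred end to end, with a blade resting at the bottom of each end notch. Set the three parts down without dropping them, never tip the dish, and leave the other things on the bench where they are.

Things in the scene. Friction and masses are not known exactly. Their poses are not given: they have to be found in the camera images.
- tray: white kit tray, fixed, 200 mm long (x) by 120 (y), long sides open. Origin: underside centre, z up. Floor top 6 mm above the bench. End walls 6 mm thick centred at x = -93 and 93, 46 mm high, with a middle notch 26 mm wide whose bottom is 32 mm above the bench. Dark pins 8 mm thick, 12 mm above the floor, mark the places of dish (-x half) and slide box (+x half)
- dish_place (a point): centre of the dish's place, on the tray floor (x = -48, y = 0, 6 mm above the bench); axes as the tray's. Four pins at x = -48 +/- 22.3, y = +/- 22.3 leave a round gap 55 mm across, open towards the tray's +y and -y sides, where fingers fit
- box_place (a point): centre of the slide box's place, on the tray floor (x = +37, y = 0, 6 mm above the bench); axes as the tray's. Pins at x = 37 +/- 28, y = +/- 22.5 and at x = -10 and 84, y = 0. Room between the pins 86 mm along x, 37 mm along y; open in the middle of its +y and -y sides, where fingers fit
- notch_mid (a point): point midway between the two end notches at the height of their bottoms (x = 0, y = 0, 32 mm above the bench); axes as the tray's. The packed spatula's origin belongs here, its x axis along this x axis, either way round
- dish: small round covered culture dish of clear plastic with amber agar, 50 mm across, 20 high, 50 g, starts lid up. Origin: centre of its underside, z up
- slidebox: closed grey plastic slide box with a dark seam and a white label on the lid, 80 mm long (x) by 32 wide (y) by 20 high, 60 g, starts lid up. Origin: centre of its underside, z up. May be packed either way round
- spatula: double-ended spatula lying flat: a dark steel bar 215 mm long (x), 18 wide (y), 4 thick, with a black ribbed grip in its middle 70 mm long, 14 wide, its sides rising to 17 mm above the underside. 60 g. Origin: centre of its underside, z up; both ends alike. Packed, its underside lies 6 mm above the dish and the slide box
- big_dish_a: a large covered culture dish, 90 mm across, 16 high; bystander
- big_dish_b: another large covered culture dish, 90 mm across, 16 high; bystander
- mug: terracotta mug, 76 mm across, 85 high, handle on its +y side; bystander
- jar: small white jar with a blue cap, 40 mm across, 60 high; bystander
- forceps: steel forceps lying flat, 125 mm long, 8 high; bystander
- stopper: black rubber stopper standing on its narrow end, 28 mm across, 25 high; bystander
- spoon: steel laboratory spoon lying flat, 140 mm long; bystander (no thick grip in its middle, unlike the spatula)
Things that resemble listed ones, but are neither listed nor needed, are in the scene too. Several things look just like the slidebox: the one meant starts farthest from the robot's base. What is shaped like the dish but yellow is not meant.

How it is judged (in metres and radians):
On the way:
1. the dish and the slide box are both seated in their places on the tray floor while the spatula is still off the tray (horizontal distance between dish and dish_place below 0.006 m and z of dish in the frame of dish_place between -0.004 and 0.004 m and angle between each of dish, slidebox's own z axis and vertical below 0.1 rad and horizontal distance between slidebox and box_place below 0.007 m and z of slidebox in the frame of box_place between -0.004 and 0.004 m and angle between the x axis of slidebox and the x axis of box_place, either way round below 0.17 rad and (horizontal distance between spatula and notch_mid above 0.09 m or z of spatula in the frame of notch_mid above 0.04 m)), for 0.2 s.
At the end, for the whole second after the job is handed in: Dish within 6 mm of dish_place, slide box within 7 mm of box_place and 0.17 rad of lengthwise, both flat (0.1 rad), heights within 4 mm; spatula grip up on both notch bottoms: within 16 mm along, 7 mm across, 4 mm in height of notch_mid, level and lengthwise within 0.08 rad; all at rest (horizontal distance between dish and dish_place below 0.006 m and z of dish in the frame of dish_place between -0.004 and 0.004 m and angle between each of dish, slidebox's own z axis and vertical below 0.1 rad and horizontal distance between slidebox and box_place below 0.007 m and z of slidebox in the frame of box_place between -0.004 and 0.004 m and angle between the x axis of slidebox and the x axis of box_place, either way round below 0.17 rad and y of spatula in the frame of notch_mid between -0.007 and 0.007 m and x of spatula in the frame of notch_mid between -0.016 and 0.016 m and z of spatula in the frame of notch_mid between -0.004 and 0.004 m and angle between spatula's own z axis and vertical below 0.08 rad and angle between the x axis of spatula and the x axis of notch_mid, either way round below 0.08 rad and linear speed of each of dish, slidebox, spatula below 0.02 m/s and angular speed of each of dish, slidebox, spatula below 0.3 rad/s); the robot touches nothing.
It fails at once if a kit part is dropped: falling free, touching nothing, faster than 0.6 m/s (a fall of about 2 cm) ((contact force between dish and anything else below 0.001 N and linear speed of dish above 0.6 m/s) or (contact force between slidebox and anything else below 0.001 N and linear speed of slidebox above 0.6 m/s) or (contact force between spatula and anything else below 0.001 N and linear speed of spatula above 0.6 m/s)).
It fails at once if the dish is tipped by more than 0.7 rad (angle between dish's own z axis and vertical above 0.7 rad).
It fails at once if a bystander is moved by more than 4 cm (distance of any of big_dish_a, big_dish_b, mug, jar, forceps, stopper, spoon from where it was at the start of the episode above 0.04 m).
It also fails if it takes over 67 s, if anything falls off the work surface, if the arm or the gripper's body presses on something with over 40 N, if the wrist force passes 120 N, or if a joint passes its speed limit or range.

### The arm

A 6-joint arm with a two-finger parallel gripper is mounted at the origin on the work surface. World frame = base frame: x ahead of the robot, y to its left, z up, the work surface at z = 0. Lengths are in mm, angles in rad, forces in N, time in s.
With the tool pointing down it reaches from about 300 to 775 mm from the base axis. Payload 14.6 kg.
Tool frame: the origin (TCP) lies midway between the tips of the shut fingers; the grasp point (between the pads) lies 19 mm behind it (ctrl.grasp_offset is the distance from the TCP to the grasp point, in mm); z points along the fingers, y is the line along which they close (so a half turn about z gives the same grasp; the last joint's range is limited). The gripper opens to 85 mm and grips with 20 to 120 N. Pads are 22 mm wide; open, the fingers measure 114 mm over their backs; the gripper's body (76 mm by 85 mm) begins 54 mm behind the grasp point. The pads swing forward as they close: fully open they stand 13 mm farther back than shut.
Start: joints at [-1.35, 0.3, 1.521, -0, 1.321, -0.067], TCP at [156.107, -527.371, 231.281] pointing down, gripper open.
Joint ranges: [-3.03, 3.03], [-0.79, 2.21], [0.23, 2.52], [-1.04, 4.18], [0, 3.07], [-2.55, 2.55]. Speed limits (rad/s): [2.22, 2.22, 2.57, 3.14, 3.14, 3.14].

### API

Orientations are given as a unit quaternion [x, y, z, w].
In Python, from station import ctrl, read_camera, job, outline_of gives the robot as it stands. The module is installed in compiled form; this text tells all that it offers.
- The arm moves only by the tool arm_command, never from a script. Its argument "commands" is a list that holds one entry, the list of rows, each a list of 7 numbers: the shift along the tool's x, y, z normalised to -1 to 1, where 1 is 50 mm, then the turn, a rotation vector about the tool's x, y, z normalised to -1 to 1, where 1 is 30 degrees, then the gripper's target within -1 to 1 (fully open at 1, half-way at 0, shut at -1). A call has 1 to 12 rows; each row shifts and turns the commanded pose from where the row before left it, along the tool's axes as they then stand; what a row does not reach is not made up. A row lasts 1/10 s, in which the tool goes at most 50 mm and 8.59 degrees, less where a joint would pass 70% of its speed; a pose out of reach is approached as far as the arm can. A call with a number of a shift or a turn outside -1 to 1 is refused whole. A call with a gripper value outside its range is refused whole. The fingers move at their own pace and stop on an object; "grip_force" is the grip in N (left out, the last holds). Time passes only in rows, so rows that do not move let the fingers close. It gives the time, the measured TCP pose, the force, the opening and the grip force at its end, in the units of the state.
- ctrl.read_state(): the state, without advancing time (a new reading comes with each control period).
- read_camera(name): name is "scene" or "top"; returns a dict with "color" (480x640x3 uint8, blue, green, red), "intrinsics" (3x3 intrinsics, pixels), "position" and "attitude" of the camera in the world. Camera axes: x right, y down, z forward; pixel columns grow to the right and rows downward; lengths in mm; the calibration is good to about 2 mm. A picture is of the moment at which its call begins. There is no depth.
- job.close_job(): hands the job in; it is judged then, once.
Trained networks look in the newest picture that a camera, given by its name, has taken for a name from the list of things; names that differ only in an ending like _2 or _b are one class to them, and where a whole thing is asked for, a point or a joint stands for the part that bears it (a point fixed in the world has none). Each returns a list of dicts, best first, with "conf" (0 to 1); they miss things now and then, are a little off and sometimes report something else, mostly with a low value. They report only what shows in the picture. A call takes as long as a camera call. They do not tell look-alikes from the thing itself.
- outline_of(camera, query): "pixels" (480x640 bool, what is visible of it) and "uv" ([column, row] in pixels, amid what is visible of it).
The state is a dict: "time_s": time; "joint_positions": joint angles; "dq": joint speeds; "effort": joint torques, N m; "tool_pos": TCP position; "eef_rot": TCP orientation; "contact_force": force on the tool from outside, world axes, zero at the start; "torque": the same for the moment, N m; "opening": finger opening in mm; "grasp_force": force on a finger pad.
Only numpy, scipy, OpenCV 4.12 (cv2) and the standard library are available. Lean on these libraries where they do the work, as an engineer would, in place of code of your own. Each camera call takes 0.05 s, during which the arm holds its last target. There are 200 camera calls.

## Working session

There is one attempt and no reset: what is moved stays moved. The work goes in short steps, Python scripts to look and compute and a tool call to move; the robot and the scene stay as the last step left them, time stands still between calls to the robot, and variables do not carry over. Pictures are saved under pics/ and viewed, at most 12 in all, crops included, and the job is handed in when it is done.

Besides the shell and the picture viewer there is one more tool, called after ">>>" by a JSON object that holds its "method" and its "body". arm_command: Moves the arm, as the interface text tells. Scaled input: -1 to 1 covers 50 mm each way for a shift and 30 degrees each way for a turn. Its arguments: {"type":"object","properties":{"commands":{"type":"array","items":{"type":"array","items":{"type":"array","items":{"type":"number"}}}},"grip_force":{"type":"number"}},"required":["commands"]}

```bash
mkdir -p pics; python3 - <<'E'
from station import *
import cv2
for n in("top","scene"):
    c=read_camera(n);cv2.imwrite(f"pics/{n}0.png",c["color"]);print(n,c["intrinsics"],c["position"],c["attitude"])
    for q in("tray","dish","slidebox","spatula"):
        print(q,[(round(o["conf"],2),[round(float(x)) for x in o["uv"]],int(o["pixels"].sum())) for o in outline_of(n,q)])
print(ctrl.read_state(),ctrl.grasp_offset)
E
```

```text
top [[472.35950557   0.         322.16625241]
 [  0.         472.35950557 249.73075606]
 [  0.           0.           1.        ]] [ 429.47256059    1.74301426 1082.23179893] [-0.70432637  0.70846687 -0.0295281   0.0335731 ]
tray [(0.8, [352, 211], 4446)]
dish [(0.79, [510, 288], 444), (0.62, [426, 277], 366)]
slidebox [(0.81, [334, 288], 505), (0.78, [296, 327], 539), (0.62, [370, 337], 528), (0.41, [228, 155], 352)]
spatula [(0.41, [351, 209], 4486), (0.2, [432, 212], 86)]
scene [[622.20509361   0.         318.09378241]
 [  0.         622.20509361 244.8702922 ]
 [  0.           0.           1.        ]] [ 1122.97251061 -1084.43328126  1072.03091708] [ 0.87389801  0.23883951 -0.100923   -0.41118428]
tray [(0.6, [343, 277], 3117)]
dish [(0.93, [220, 318], 375), (0.63, [199, 341], 422)]
slidebox [(0.82, [274, 217], 365), (0.81, [288, 249], 429), (0.59, [237, 248], 362)]
spatula [(0.53, [353, 188], 264)]
{'time_s': 0.5, 'joint_positions': array([-1.34958926e+00,  2.99914811e-01,  1.52101718e+00,  1.41896365e-05,
        1.32068763e+00, -6.65847647e-02]), 'dq': array([ 0.00233066,  0.00045782, -0.00051157, -0.00164503,  0.00115949,
        0.00036595]), 'effort': array([-2.25262181e-05, -5.43022728e+01, -3.61799276e+01, -5.80070673e-05,
        8.73747267e-04, -9.85493713e-07]), 'tool_pos': array([ 156.11516197, -527.36493575,  231.26517707]), 'eef_rot': array([ 9.89665086e-01,  1.43398105e-01,  5.81182068e-06, -1.39780428e-05]), 'contact_force': array([ 0.57021004, -0.78128475, -0.70778273]), 'torque': array([ 0.00334448, -0.0099561 , -0.02546748]), 'grasp_force': 0.0, 'opening': 85.23453255172694} 18.700000000000003
```

```bash
python3 -c "
import cv2
for n in('top','scene'):
    i=cv2.imread(f'pics/{n}0.png');cv2.imwrite(f'pics/{n}0b.png',cv2.resize(i,(800,600),interpolation=cv2.INTER_CUBIC))
"
```

```text
(no output)
```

View pics/top0b.png

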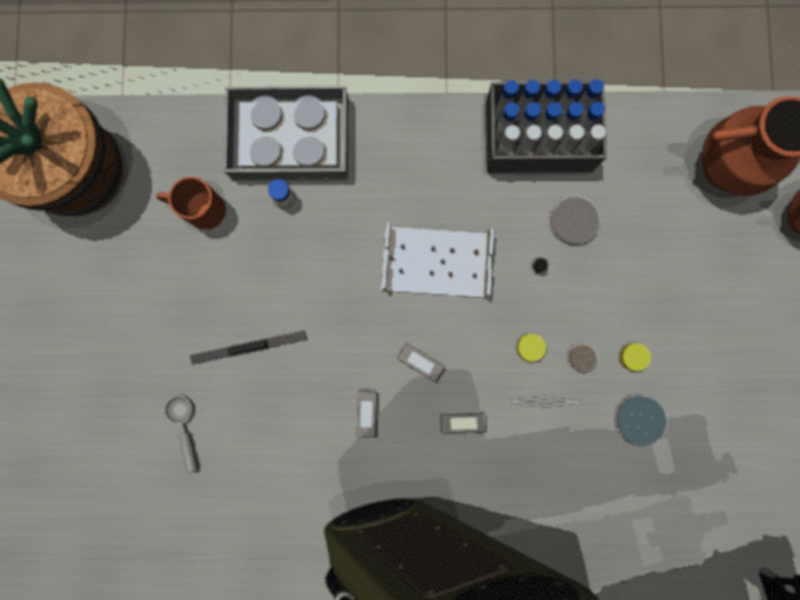

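View pics/scene0b.png

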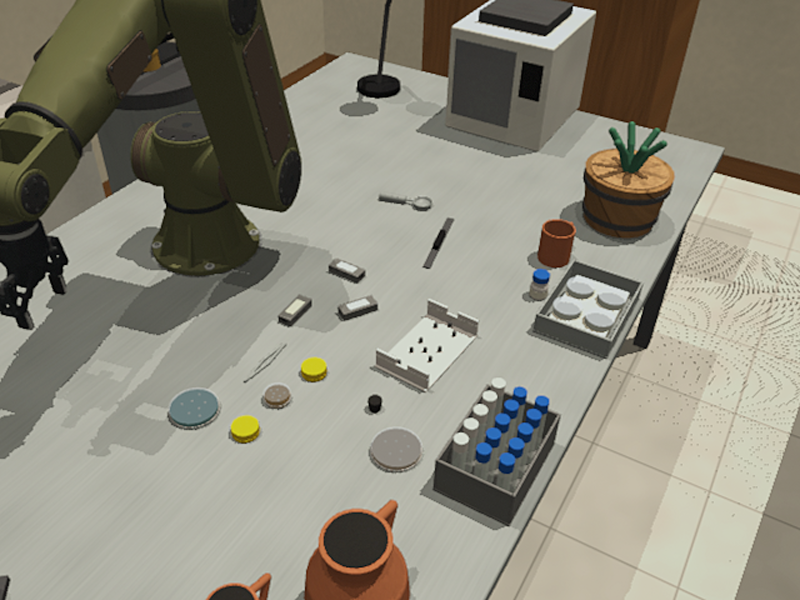

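Top view (800 px scale): the dish is at (582,358) between two yellow look-alikes. The three boxes are at (421,363), (367,413) and (463,423), and the first is farthest from the base. The spatula is at (249,347). The tray is centred at (438,262), and its pin spacing puts the +x half on the left, i.e. world +y.

```bash
cat > h.py <<'E'
import numpy as np,cv2
from scipy.spatial.transform import Rotation as R
from scipy.optimize import minimize,least_squares
def proj(c,P):
    p=(np.asarray(P,float)-c["position"])@R.from_quat(c["attitude"]).as_matrix()
    q=p@c["intrinsics"].T
    return q[...,:2]/q[...,2:]
def back(c,uv,z):
    d=R.from_quat(c["attitude"]).as_matrix()@np.linalg.inv(c["intrinsics"])@np.array([*uv,1.])
    return c["position"]+d*(z-c["position"][2])/d[2]
def place(m,x,y,a,z0=0):
    co,s=np.cos(a),np.sin(a)
    return m@np.array([[co,s,0],[-s,co,0],[0,0,1]])+[x,y,z0]
def box(l,w,z0,z1): return np.array([[x,y,z] for x in(-l/2,l/2) for y in(-w/2,w/2) for z in(z0,z1)])
def cyl(d,h): 
    t=np.linspace(0,2*np.pi,40,endpoint=False); return np.array([[d/2*np.cos(a),d/2*np.sin(a),z] for a in t for z in(0,h)])
MOD=dict(dish=[cyl(50,20)],slidebox=[box(80,32,0,20)],spatula=[box(215,18,0,4),box(70,14,0,17)])
def sil(c,parts,p,z0=0,S=4):
    im=np.zeros((480*S,640*S),np.uint8)
    for m in parts:
        h=cv2.convexHull(((proj(c,place(m,*p,z0))+.5)*S*16-8).astype(np.int32))
        cv2.fillConvexPoly(im,h,255,shift=4)
    return cv2.resize(im,(640,480),interpolation=cv2.INTER_AREA)/255.
def fit(views,parts,p0,z0=0,rot=True):
    def f(q):
        p=[p0[0]+q[0],p0[1]+q[1],p0[2]+(q[2]/40 if rot else 0)]
        return sum(1-np.minimum(s:=sil(c,parts,p,z0),m).sum()/np.maximum(s,m).sum() for c,m in views)
    n=3 if rot else 2
    r=minimize(f,np.zeros(n),method="Nelder-Mead",options=dict(initial_simplex=np.vstack([np.zeros(n),8*np.eye(n)]),xatol=.1,fatol=1e-4))
    return np.round([p0[0]+r.x[0],p0[1]+r.x[1],p0[2]+(r.x[2]/40 if rot else 0)],3),round(r.fun/len(views),3)
def seg(c,parts,p,z0=0):
    s=(sil(c,parts,p,z0,1)>.5).astype(np.uint8)
    g=np.full(s.shape,cv2.GC_BGD,np.uint8)
    g[cv2.dilate(s,np.ones((15,15)))>0]=cv2.GC_PR_BGD
    g[cv2.dilate(s,np.ones((5,5)))>0]=cv2.GC_PR_FGD
    cv2.grabCut(c["color"],g,None,np.zeros((1,65)),np.zeros((1,65)),4,cv2.GC_INIT_WITH_MASK)
    m=((g&1)>0).astype(np.uint8)
    n,l,st,_=cv2.connectedComponentsWithStats(m)
    return (l==1+np.argmax(st[1:,4])).astype(float) if n>1 else m.astype(float)
PINS=np.array([[-48+i*22.3,j*22.3] for i in(-1,1) for j in(-1,1)]+[[37+i*28,j*22.5] for i in(-1,1) for j in(-1,1)]+[[-10,0],[84,0]])
def tray(cams,p0):
    P=np.c_[PINS,np.full(10,13.)]
    obs=[]
    for c in cams:
        g=cv2.cvtColor(c["color"],cv2.COLOR_BGR2GRAY).astype(float)
        for i,uv in enumerate(proj(c,place(P,*p0))):
            u,v=np.round(uv).astype(int);w=g[v-5:v+6,u-5:u+6]
            wt=np.clip(np.percentile(w,70)-30-w,0,None)
            if i<9 and wt.sum()>100:
                yy,xx=np.mgrid[v-5:v+6,u-5:u+6];obs.append((c,i,np.array([(wt*xx).sum(),(wt*yy).sum()])/wt.sum()))
    f=lambda q:np.concatenate([proj(c,place(P[i:i+1],*q))[0]-o for c,i,o in obs])
    r=least_squares(f,p0,x_scale=[10,10,.1],loss="soft_l1")
    return r.x,np.sqrt(np.mean(f(r.x)**2)),len(obs)
E
python3 - <<'E'
from station import *
from h import *
t=read_camera("top");s=read_camera("scene")
k=.8
a=back(t,(443*k,262*k),13);b=back(t,(476*k,263*k),13)
yaw=np.arctan2(*(a-b)[[1,0]]);ctr=a[:2]+10*np.array([np.cos(yaw),np.sin(yaw)])
for cs in([t],[s],[t,s]):
    q=[*ctr,yaw]
    for _ in range(4): q,e,n=tray(cs,q)
    print("tray",np.round(q,3),e,n)
def ang(u1,u2):
    d=back(t,np.array(u2)*k,0)-back(t,np.array(u1)*k,0);return np.arctan2(d[1],d[0])
for n,uv,an in(("dish",(582,358),0),("slidebox",(421,363),ang((405,353),(438,373))),("spatula",(249,347),ang((191,359),(307,336)))):
    p0=[*back(t,np.array(uv)*k,10)[:2],an]
    V=[(c,seg(c,MOD[n],p0)) for c in(t,s)]
    for nm,v in(("top",V[:1]),("scene",V[1:]),("both",V)): print(n,nm,*fit(v,MOD[n],p0,rot=n!="dish"))
for uv in((367,413),(463,423),(421,363)): print(np.linalg.norm(back(t,np.array(uv)*k,20)[:2]))
for nm,uv in dict(big_a=(575,221),big_b=(641,420),stopper=(540,265),y1=(532,348),y2=(637,357),forceps=(545,401),jar=(279,190),mug=(195,203),spoon=(180,409)).items(): print(nm,np.round(back(t,np.array(uv)*k,10)[:2]))
E
```

```text
tray [618.84  -55.468   1.495] 0.10270418785319241 9
tray [622.009 -57.692   1.466] 1.01644047636427 9
tray [619.258 -55.576   1.488] 0.8108845426543447 18
dish top [ 438.473 -315.699    0.   ] 0.13
dish scene [ 442.878 -320.345    0.   ] 0.176
dish both [ 439.981 -318.522    0.   ] 0.177
slidebox top [437.878 -18.212  -2.27 ] 0.588
slidebox scene [436.032 -28.371  -2.046] 0.323
slidebox both [435.905 -28.106  -2.053] 0.458
spatula top [464.008 291.136  -1.363] 0.093
spatula scene [464.975 291.575  -1.358] 0.122
spatula both [464.433 291.073  -1.358] 0.112
352.2459169321444
340.86051245299217
433.60416584691586
big_a [ 692. -311.]
big_b [ 329. -418.]
stopper [ 611. -245.]
y1 [ 459. -226.]
y2 [ 442. -415.]
forceps [ 364. -247.]
jar [755. 236.]
mug [731. 392.]
spoon [353. 410.]
```

```bash
python3 - <<'E'
from station import *
from h import *
t=read_camera("top");s=read_camera("scene")
P={"top":[],"scene":[]}
for n,p0,uvs in(("dish",[439,-316,0],((466,287),(220,318))),("slidebox",[437,-24,-2.1],((334,288),(288,249)))):
    V=[]
    for c,nm,uv in((t,"top",uvs[0]),(s,"scene",uvs[1])):
        for o in outline_of(nm,n):
            if np.hypot(*(np.array(o["uv"])-uv))<8: V.append((c,o["pixels"].astype(float)));print(n,nm,*fit(V[-1:],MOD[n],p0,rot=n!="dish"));break
    print(n,"both",*fit(V,MOD[n],p0,rot=n!="dish"))
i=t["color"][260:320,300:372];cv2.imwrite("pics/box.png",cv2.resize(i,None,fx=8,fy=8,interpolation=cv2.INTER_NEAREST))
E
```

```text
dish top [ 442.175 -316.369    0.   ] 0.113
dish scene [ 443.181 -313.899    0.   ] 0.137
dish both [ 442.712 -315.116    0.   ] 0.129
slidebox top [434.364 -23.765  -2.127] 0.06
slidebox scene [435.481 -20.483  -2.109] 0.056
slidebox both [435.033 -22.326  -2.118] 0.073
```

View pics/box.png

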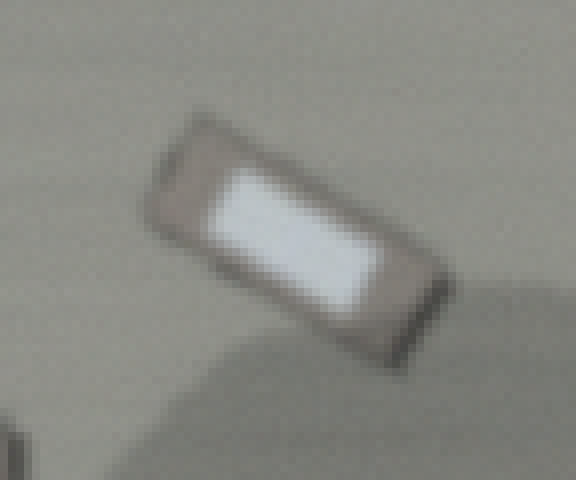

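>>> {"method": "arm_command", "body": {"commands": [[[0,0,0.25,0,0,-0.256,0.6],[0,0,0.25,0,0,-0.256,0.6],[0,0,0.25,0,0,-0.256,0.6],[0,0,0.25,0,0,-0.256,0.6],[0,0,0.25,0,0,-0.256,0.6],[0,0,0.25,0,0,-0.256,0.6],[0,0,0.25,0,0,-0.256,0.6],[0,0,0.25,0,0,-0.256,0.6],[0,0,0.25,0,0,-0.256,0.6]]], "grip_force": 35}}

```text
time_s: 1.8
tool_pos: [156.1, -527.4, 118.3]
eef_rot: [0.732, 0.682, -0.0, 0.0]
contact_force: [-0.6, 0.6, -0.3]
opening: 68.4
grasp_force: 0.0
```

>>> {"method": "arm_command", "body": {"commands": [[[0.58,0.67,0,0,0,0,0.6],[0.58,0.67,0,0,0,0,0.6],[0.58,0.67,0,0,0,0,0.6],[0.58,0.67,0,0,0,0,0.6],[0.58,0.67,0,0,0,0,0.6],[0.58,0.67,0,0,0,0,0.6],[0.58,0.67,0.4,0,0,0,0.6],[0.58,0.67,0.4,0,0,0,0.6],[0,0,0,0,0,0,0.6]]]}}

```text
time_s: 2.7
tool_pos: [443.3, -312.9, 76.4]
eef_rot: [0.732, 0.681, 0.0, -0.002]
contact_force: [-0.3, -0.3, 0.7]
opening: 68.3
grasp_force: 0.0
```

```bash
cat > go.py <<'E'
import sys;from station import *;from h import *
# target x y z phi -> shift in tool axes (units of 50 mm) and turn about tool z (units of 30 deg)
def go(x,y,z,phi):
    s=ctrl.read_state();r=R.from_quat(s["eef_rot"]);M=r.as_matrix();p=np.arctan2(M[1,0],M[0,0])
    d=(phi-p+np.pi)%(2*np.pi)-np.pi
    print("t",s["time_s"],"pos",np.round(s["tool_pos"],1),"phi",round(p,3),"open",round(s["opening"],1),"grip",round(s["grasp_force"],1),"F",np.round(s["contact_force"],1),"tilt",np.round(M[:2,2],4))
    w=np.array([x,y,z])-s["tool_pos"]
    for nm,a in(("now",p),("at end phi",phi)):
        print(nm,"dx,dy,dz units",np.round(np.array([w@[np.cos(a),np.sin(a),0],w@[np.sin(a),-np.cos(a),0],-w[2]])/50,3),"turn",round(-d/np.radians(30),3))
if __name__=="__main__": go(*map(float,sys.argv[1:]))
E
python3 go.py 441.5 -316 -1 1.495
python3 -c "
from station import *;import cv2
i=read_camera('scene')['color'][180:400,100:390];cv2.imwrite('pics/a.png',cv2.resize(i,(790,600),interpolation=cv2.INTER_CUBIC))"
```

```text
t 2.7 pos [ 443.3 -312.9   76.4] phi 1.499 open 68.3 grip 0.0 F [-0.3 -0.3  0.7] tilt [-0.0022  0.0025]
now dx,dy,dz units [-0.064 -0.031  1.548] turn 0.007
at end phi dx,dy,dz units [-0.064 -0.031  1.548] turn 0.007
```

View pics/a.png

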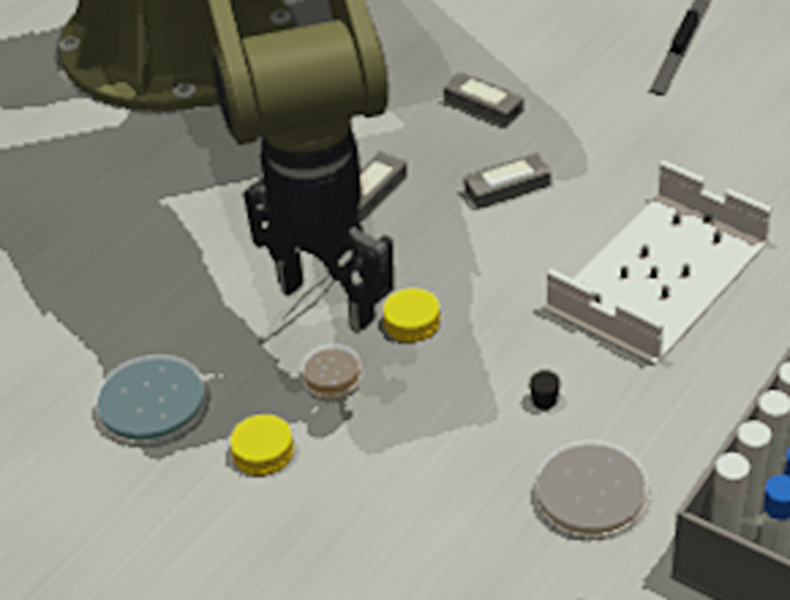

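The open gripper hangs above the dish, at crop (331,370), with both fingers clear of the yellow pair. I'll descend and grip.

>>> {"method": "arm_command", "body": {"commands": [[[-0.06,-0.03,0.4,0,0,0,0.6],[0,0,0.45,0,0,0,0.6],[0,0,0.4,0,0,0,0.6],[0,0,0.27,0,0,0,0.6],[0,0,0,0,0,0,0.6],[0,0,0,0,0,0,-1],[0,0,0,0,0,0,-1],[0,0,0,0,0,0,-1],[0,0,0,0,0,0,-1],[0,0,0,0,0,0,-1]]], "grip_force": 35}}

```text
time_s: 3.75
tool_pos: [439.8, -320.1, 4.1]
eef_rot: [0.734, 0.68, 0.0, 0.001]
contact_force: [-1.9, -2.0, 7.0]
opening: 48.4
grasp_force: 36.6
```

```bash
python3 go.py 622.5 -103.3 5 1.495
```

```text
t 3.75 pos [ 439.8 -320.1    4.1] phi 1.494 open 48.4 grip 36.6 F [-1.9 -2.   7. ] tilt [ 0.0015 -0.0016]
now dx,dy,dz units [ 4.603  3.311 -0.018] turn -0.001
at end phi dx,dy,dz units [ 4.6    3.315 -0.018] turn -0.001
```

>>> {"method": "arm_command", "body": {"commands": [[[0,0,-0.3,0,0,0,-1],[0,0,-0.6,0,0,0,-1],[0,0,-0.6,0,0,0,-1],[0.4,0.28,0,0,0,0,-1],[0.75,0.53,0,0,0,0,-1],[0.75,0.53,0,0,0,0,-1],[0.75,0.53,0,0,0,0,-1],[0.75,0.53,0,0,0,0,-1],[0.6,0.42,0,0,0,0,-1],[0.35,0.25,0,0,0,0,-1],[0.16,0.1,0,0,0,0,-1],[0,0,0,0,0,0,-1]]]}}

```text
time_s: 4.95
tool_pos: [614.9, -106.2, 78.4]
eef_rot: [0.733, 0.68, 0.0, 0.0]
contact_force: [-0.9, 0.3, -0.9]
opening: 48.7
grasp_force: 36.4
```

>>> {"method": "arm_command", "body": {"commands": [[[0,0,0.5,0,0,0,-1],[0,0,0.2,0,0,0,-1],[0,0,0,0,0,0,-1],[0,0,0,0,0,0,-1]]]}}

```text
time_s: 5.35
tool_pos: [614.6, -107.4, 43.4]
eef_rot: [0.734, 0.679, 0.0, 0.0]
contact_force: [0.8, -1.2, 0.0]
opening: 48.5
grasp_force: 36.4
```

```bash
python3 go.py 614.9 -107.4 10 1.495; python3 - <<'E'
from station import *
from h import *
st=ctrl.read_state();z=st["tool_pos"][2]-4.1
for n in("scene","top"):
    c=read_camera(n)
    q,e,k=tray([c],[618.8,-55.5,1.495]);print(n,"tray",np.round(q,2),e,k)
    for o in outline_of(n,"dish")[:3]:
        p=back(c,o["uv"],z+10)
        print(o["conf"],np.round(p),int(o["pixels"].sum()))
        if abs(p[1]+104)<25:
            print(n,z,*fit([(c,o["pixels"].astype(float))],MOD["dish"],[615,-103,0],z0=z,rot=False))
    if n=="scene":
        i=c["color"][195:315,255:415];cv2.imwrite("pics/b.png",cv2.resize(i,(800,600),interpolation=cv2.INTER_CUBIC))
E
```

```text
t 5.35 pos [ 614.6 -107.4   43.4] phi 1.493 open 48.5 grip 36.4 F [ 0.8 -1.2  0. ] tilt [ 0.0003 -0.0001]
now dx,dy,dz units [0.001 0.006 0.669] turn -0.003
at end phi dx,dy,dz units [0.001 0.006 0.669] turn -0.003
scene tray [617.62 -53.02   1.5 ] 1.6188805162349793 9
0.92 [ 490. -253.   49.] 302
0.86 [ 615. -115.   49.] 263
scene 39.347709850077564 [ 612.848 -103.703    0.   ] 0.27
0.78 [ 473. -440.   49.] 457
top tray [617.74 -59.21   1.49] 1.6971649674149942 6
0.7 [ 440. -394.   49.] 449
0.66 [ 462. -228.   49.] 274
```

View pics/b.png

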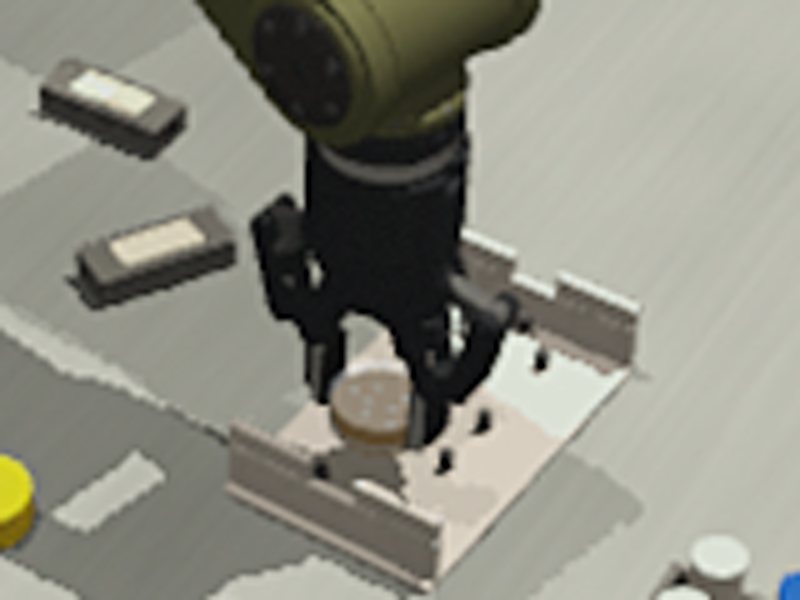

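The dish is held level over its place, at crop (370,405). Pins are visible at (320,468), (445,460), (482,420) and (540,358). I'll check how the dish sits relative to those pins in this same image.

```bash
python3 - <<'E'
from station import *
from h import *
st=ctrl.read_state();z=st["tool_pos"][2]-4.1
c=read_camera("scene")
pp=proj(c,place(np.c_[PINS,np.full(10,12.)],618.8,-55.5,1.495))
print("pins pred crop",np.round((pp-[255,195])*5).tolist())
g=cv2.cvtColor(c["color"],cv2.COLOR_BGR2GRAY)
o=[o for o in outline_of("scene","dish") if abs(back(c,o["uv"],z+10)[0]-615)<20 and abs(back(c,o["uv"],z+10)[1]+110)<20][0]
m=o["pixels"].astype(float)
ign=cv2.dilate((g<62).astype(np.uint8),np.ones((3,3)))>0
ys,xs=np.nonzero(m);print("mask bbox crop",(xs.min()-255)*5,(xs.max()-254)*5,(ys.min()-195)*5,(ys.max()-194)*5)
w=~ign
for dx in(-4,-2,0,2,4):
    r=[]
    for d in(-2,0,2,4,6,8):
        p=[615+dx+.076*d,-107.4+d,0];s=sil(c,MOD["dish"],p,z)
        r.append(round(float(1-(np.minimum(s,m)*w).sum()/(np.maximum(s,m)*w).sum()),3))
    print(dx,r)
v=c["color"].copy();v=cv2.resize(v[195:315,255:415],(800,600),interpolation=cv2.INTER_CUBIC)
for d,col in((0,(255,0,0)),(4,(0,255,0)),(8,(0,0,255))):
    h=cv2.convexHull(proj(c,place(MOD["dish"][0],615,-107.4+d,0,z)).astype(np.float32))
    cv2.polylines(v,[(((h+.5)-[255,195])*5).astype(int)],True,col,1)
cv2.imwrite("pics/c.png",v[300:520,250:600])
v=cv2.imwrite("pics/c.png",cv2.resize(v[320:500,270:510],(800,600)))
E
```

```text
pins pred crop [[390.0, 509.0], [314.0, 472.0], [440.0, 457.0], [364.0, 421.0], [478.0, 418.0], [402.0, 383.0], [536.0, 357.0], [461.0, 324.0], [419.0, 422.0], [518.0, 321.0]]
mask bbox crop 330 415 360 460
-4 [0.24, 0.196, 0.151, 0.124, 0.111, 0.11]
-2 [0.245, 0.195, 0.143, 0.099, 0.077, 0.079]
0 [0.251, 0.199, 0.146, 0.095, 0.059, 0.06]
2 [0.261, 0.21, 0.158, 0.111, 0.068, 0.079]
4 [0.278, 0.235, 0.193, 0.156, 0.128, 0.129]
```

View pics/c.png

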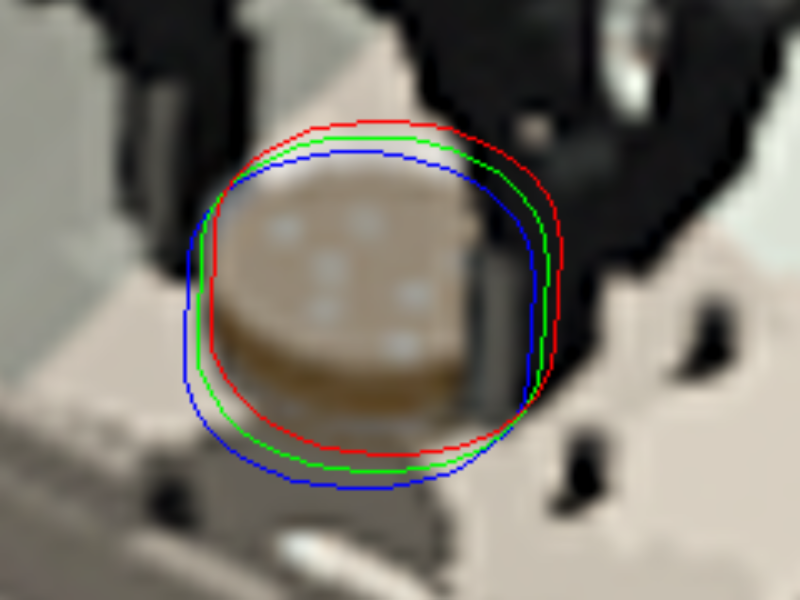

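>>> {"method": "arm_command", "body": {"commands": [[[-0.02,0.02,0.3,0,0,0,-1],[0,0,0.16,0,0,0,-1],[0,0,0.06,0,0,0,-1],[0,0,0.04,0,0,0,-1],[0,0,0,0,0,0,-1],[0,0,0,0,0,0,-1]]]}}

```text
time_s: 6.25
tool_pos: [615.7, -107.8, 15.0]
eef_rot: [0.734, 0.68, 0.0, 0.0]
contact_force: [-1.1, 0.3, 0.2]
opening: 49.0
grasp_force: 36.4
```

>>> {"method": "arm_command", "body": {"commands": [[[0,0,0.05,0,0,0,-1],[0,0,0.03,0,0,0,-1],[0,0,0,0,0,0,-1],[0,0,0,0,0,0,-1]]]}}

```text
time_s: 6.65
tool_pos: [615.6, -107.8, 10.8]
eef_rot: [0.734, 0.68, -0.0, 0.0]
contact_force: [-0.1, -0.3, -0.4]
opening: 48.4
grasp_force: 36.4
```

>>> {"method": "arm_command", "body": {"commands": [[[0,0,0.02,0,0,0,-1],[0,0,0,0,0,0,-1],[0,0,0,0,0,0,0.4],[0,0,0,0,0,0,0.4],[0,0,0,0,0,0,0.4],[0,0,-0.5,0,0,0,0.4],[0,0,-0.8,0,0,0,0.4],[0,0,-0.8,0,0,0,0.2]]]}}

```text
time_s: 7.45
tool_pos: [615.2, -107.7, 115.6]
eef_rot: [0.734, 0.679, -0.0, -0.001]
contact_force: [-0.1, -1.1, -0.5]
opening: 51.6
grasp_force: 0.0
```

```bash
python3 go.py 434.5 -23.5 80 1.02
```

```text
t 7.45 pos [ 615.2 -107.7  115.6] phi 1.494 open 51.6 grip 0.0 F [-0.1 -1.1 -0.5] tilt [-0.0013  0.0003]
now dx,dy,dz units [ 1.403 -3.732  0.712] turn 0.906
at end phi dx,dy,dz units [-0.456 -3.961  0.712] turn 0.906
```

>>> {"method": "arm_command", "body": {"commands": [[[0,0,0,0,0,0.2265,0.3],[0,0,0,0,0,0.2265,0.3],[0,0,0,0,0,0.2265,0.3],[0,0,0,0,0,0.2265,0.3],[-0.03,-0.4,0,0,0,0,0.3],[-0.09,-0.8,0,0,0,0,0.3],[-0.09,-0.8,0,0,0,0,0.3],[-0.09,-0.8,0.2,0,0,0,0.3],[-0.09,-0.7,0.3,0,0,0,0.3],[-0.066,-0.46,0.2,0,0,0,0.3],[0,0,0,0,0,0,0.3],[0,0,0,0,0,0,0.3]]]}}

```text
time_s: 8.65
tool_pos: [435.6, -23.7, 80.3]
eef_rot: [0.873, 0.488, 0.0, 0.0]
contact_force: [0.6, -0.3, 0.9]
opening: 56.0
grasp_force: 0.0
```

```bash
python3 go.py 434.5 -23.5 3 1.02; python3 - <<'E'
from station import *
from h import *
for n in("scene","top"):
    c=read_camera(n)
    q=[618.8,-55.5,1.495]
    print(n,"tray",*[np.round(v,3) for v in tray([c],q)])
    d=proj(c,[615.2,-103.4,16])
    for o in outline_of(n,"dish"):
        if np.hypot(*(o["uv"]-d))<12: print(o["conf"],*fit([(c,o["pixels"].astype(float))],MOD["dish"],[615,-103,0],z0=6,rot=False))
    cv2.imwrite(f"pics/d_{n}.png",cv2.resize(c["color"][150:350,250:480],(690,600),interpolation=cv2.INTER_CUBIC))
E
python3 -c "
import cv2,numpy as np
a=cv2.imread('pics/d_top.png');b=cv2.imread('pics/d_scene.png')
cv2.imwrite('pics/d.png',cv2.resize(np.hstack([a,b]),(800,348)))"
```

```text
t 8.65 pos [435.6 -23.7  80.3] phi 1.02 open 56.0 grip 0.0 F [ 0.6 -0.3  0.9] tilt [ 0.001  -0.0002]
now dx,dy,dz units [-0.008 -0.02   1.545] turn 0.0
at end phi dx,dy,dz units [-0.008 -0.02   1.545] turn 0.0
scene tray [620.465 -56.417   1.49 ] 1.515 9
top tray [618.915 -55.586   1.495] 1.239 9
```

View pics/d.png

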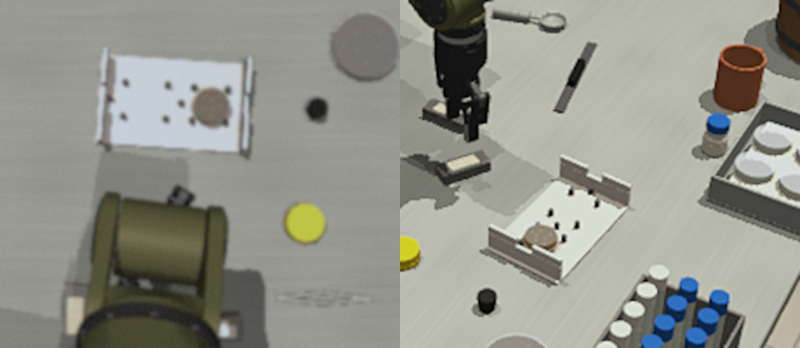

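The dish sits inside its four pins, at (211,105) in the left half of the picture. The gripper is above the box. I'll pick it up.

>>> {"method": "arm_command", "body": {"commands": [[[0,0,0.4,0,0,0,0.3],[0,0,0.5,0,0,0,0.3],[0,0,0.4,0,0,0,0.3],[0,0,0.2,0,0,0,0.3],[0,0,0,0,0,0,0.3],[0,0,0,0,0,0,-1],[0,0,0,0,0,0,-1],[0,0,0,0,0,0,-1],[0,0,0,0,0,0,-1],[0,0,0,0,0,0,-1],[0,0,0,0,0,0,-1]]], "grip_force": 45}}

```text
time_s: 9.95
tool_pos: [435.7, -23.7, 5.9]
eef_rot: [0.873, 0.488, 0.001, 0.001]
contact_force: [-1.5, 0.7, 8.2]
opening: 31.0
grasp_force: 45.6
```

```bash
python3 go.py 621.6 -18.6 85 1.495
```

```text
t 9.95 pos [435.7 -23.7   5.9] phi 1.02 open 31.0 grip 45.6 F [-1.5  0.7  8.2] tilt [ 0.0021 -0.0003]
now dx,dy,dz units [ 2.033  3.115 -1.583] turn -0.907
at end phi dx,dy,dz units [ 0.383  3.7   -1.583] turn -0.907
```

>>> {"method": "arm_command", "body": {"commands": [[[0,0,-0.3,0,0,0,-1],[0,0,-0.5,0,0,-0.2,-1],[0,0,-0.5,0,0,-0.25,-1],[0,0,-0.28,0,0,-0.25,-1],[0,0,0,0,0,-0.207,-1],[0.04,0.4,0,0,0,0,-1],[0.09,0.8,0,0,0,0,-1],[0.09,0.8,0,0,0,0,-1],[0.08,0.8,0,0,0,0,-1],[0.05,0.6,0,0,0,0,-1],[0.033,0.31,0,0,0,0,-1],[0,0,0,0,0,0,-1]]]}}

```text
time_s: 11.15
tool_pos: [622.5, -18.5, 83.8]
eef_rot: [0.733, 0.68, 0.0, 0.0]
contact_force: [0.5, 0.1, -1.2]
opening: 30.8
grasp_force: 44.8
```

>>> {"method": "arm_command", "body": {"commands": [[[0,0,0.5,0,0,0,-1],[0,0,0.2,0,0,0,-1],[0,0,0,0,0,0,-1],[0,0,0,0,0,0,-1]]]}}

```text
time_s: 11.55
tool_pos: [621.3, -18.6, 49.6]
eef_rot: [0.734, 0.68, 0.0, 0.0]
contact_force: [0.2, -0.4, -1.0]
opening: 30.7
grasp_force: 44.9
```

```bash
python3 go.py 621.6 -18.6 11.9 1.495; python3 - <<'E'
from station import *
from h import *
st=ctrl.read_state();z=st["tool_pos"][2]-5.9
c=read_camera("scene")
os=[o for o in outline_of("scene","slidebox") if np.hypot(*(back(c,o["uv"],z+10)[:2]-[621.6,-18.6]))<40]
g=cv2.cvtColor(c["color"],cv2.COLOR_BGR2GRAY)
v=cv2.resize(c["color"][195:315,255:415],(800,600),interpolation=cv2.INTER_CUBIC)
for d,col in((-4,(255,0,0)),(0,(0,255,0)),(4,(0,0,255))):
    h=cv2.convexHull(proj(c,place(MOD["slidebox"][0],621.6+2.5,-18.6+d,1.495,z)).astype(np.float32))
    cv2.polylines(v,[(((h+.5)-[255,195])*5).astype(int)],True,col,1)
cv2.imwrite("pics/e.png",v)
for o in os: print(o["conf"],np.round(back(c,o["uv"],z+10)),int(o["pixels"].sum()),sil(c,MOD["slidebox"],[624,-18.6,1.495],z).sum())
E
```

```text
t 11.55 pos [621.3 -18.6  49.6] phi 1.495 open 30.7 grip 44.9 F [ 0.2 -0.4 -1. ] tilt [ 0.0004 -0.0001]
now dx,dy,dz units [0.001 0.006 0.753] turn -0.001
at end phi dx,dy,dz units [0.001 0.006 0.753] turn -0.001
0.51 [627. -33.  54.] 290 439.41960784313727
```

View pics/e.png

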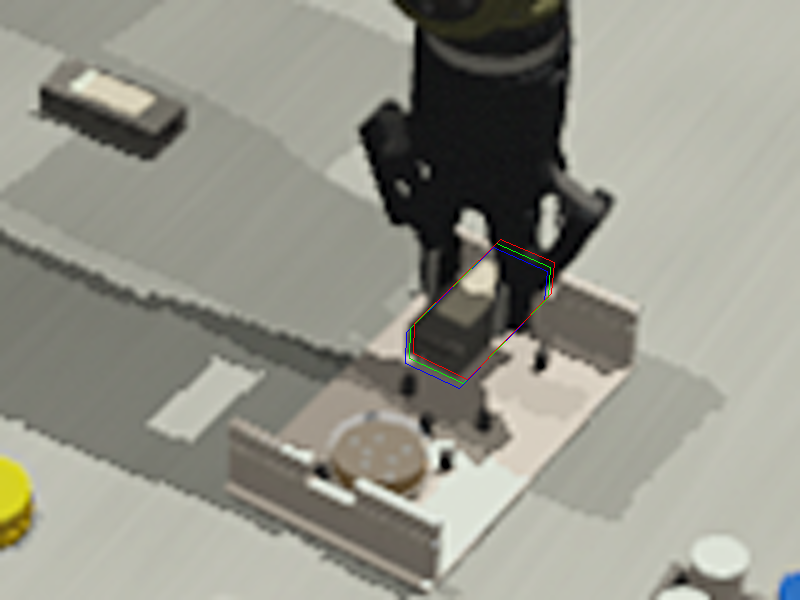

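>>> {"method": "arm_command", "body": {"commands": [[[-0.03,0.006,0.3,0,0,0,-1],[0,0,0.2,0,0,0,-1],[0,0,0.08,0,0,0,-1],[0,0,0.06,0,0,0,-1],[0,0,0,0,0,0,-1],[0,0,0,0,0,0,-1]]]}}

```text
time_s: 12.25
tool_pos: [621.5, -20.1, 16.8]
eef_rot: [0.733, 0.68, -0.0, -0.0]
contact_force: [2.4, -0.6, -1.6]
opening: 30.6
grasp_force: 44.8
```

>>> {"method": "arm_command", "body": {"commands": [[[0,0,0.05,0,0,0,-1],[0,0,0.04,0,0,0,-1],[0,0,0,0,0,0,-1],[0,0,0,0,0,0,-1]]]}}

```text
time_s: 12.65
tool_pos: [621.5, -20.1, 12.2]
eef_rot: [0.734, 0.68, 0.0, -0.0]
contact_force: [2.8, -0.5, -2.5]
opening: 31.1
grasp_force: 44.8
```

>>> {"method": "arm_command", "body": {"commands": [[[0,0.015,0.015,0,0,0,-1],[0,0,0,0,0,0,-1],[0,0,0,0,0,0,0.1],[0,0,0,0,0,0,0.1],[0,0,0,0,0,0,0.1],[0,0,-0.5,0,0,0,0.1],[0,0,-0.8,0,0,0,0.1],[0,0,-0.8,0,0,0,0]]]}}

```text
time_s: 13.45
tool_pos: [621.8, -20.1, 117.3]
eef_rot: [0.734, 0.68, -0.0, -0.001]
contact_force: [0.0, 1.0, 0.7]
opening: 42.8
grasp_force: 0.0
```

```bash
python3 go.py 464 291.1 80 1.779
```

```text
t 13.45 pos [621.8 -20.1 117.3] phi 1.495 open 42.8 grip 0.0 F [0.  1.  0.7] tilt [-0.0015  0.0001]
now dx,dy,dz units [ 5.967 -3.621  0.747] turn -0.543
at end phi dx,dy,dz units [ 6.743 -1.802  0.747] turn -0.543
```

>>> {"method": "arm_command", "body": {"commands": [[[0,0,0,0,0,-0.2715,0],[0,0,0,0,0,-0.2715,0],[0.4,-0.1,0,0,0,0,0],[0.8,-0.22,0,0,0,0,0],[0.8,-0.22,0,0,0,0,0],[0.8,-0.22,0,0,0,0,0],[0.8,-0.22,0,0,0,0,0],[0.8,-0.22,0,0,0,0,0],[0.8,-0.22,0.2,0,0,0,0],[0.8,-0.2,0.3,0,0,0,0],[0.5,-0.12,0.2,0,0,0,-0.2],[0.243,-0.06,0,0,0,0,-0.3]]]}}

```text
time_s: 14.65
tool_pos: [462.9, 292.5, 80.4]
eef_rot: [0.629, 0.777, -0.001, -0.0]
contact_force: [-0.0, 0.1, -0.6]
opening: 29.8
grasp_force: 0.0
```

>>> {"method": "arm_command", "body": {"commands": [[[0,0,0,0,0,0,-0.3],[0,0,0,0,0,0,-0.3]]]}}

```text
time_s: 14.85
tool_pos: [465.3, 290.5, 82.2]
eef_rot: [0.63, 0.777, 0.0, 0.0]
contact_force: [-0.1, 0.6, -0.0]
opening: 29.9
grasp_force: 0.0
```

```bash
python3 go.py 464 291.1 8 1.779; python3 - <<'E'
from station import *
from h import *
t=read_camera("top");s=read_camera("scene")
print(tray([t],[618.8,-55.5,1.495]))
for c,nm in((t,"top"),(s,"scene")):
  for q,p0 in(("dish",[615,-103,0]),("slidebox",[621.6,-18.6,1.495])):
    d=proj(c,[*p0[:2],16])
    for o in outline_of(nm,q):
        if np.hypot(*(o["uv"]-d))<14: print(nm,q,round(o["conf"],2),*fit([(c,o["pixels"].astype(float))],MOD[q],p0,z0=6,rot=q!="dish"))
a=cv2.resize(t["color"][170:245,300:400],(400,300),interpolation=cv2.INTER_CUBIC)
b=cv2.resize(s["color"][225:315,290:410],(400,300),interpolation=cv2.INTER_CUBIC)
e=cv2.resize(s["color"][120:210,290:410],(400,300),interpolation=cv2.INTER_CUBIC)
cv2.imwrite("pics/f.png",np.vstack([np.hstack([a,b]),np.hstack([e,0*e])]))
E
```

```text
t 14.85 pos [465.3 290.5  82.2] phi 1.779 open 29.9 grip 0.0 F [-0.1  0.6 -0. ] tilt [0.0009 0.0003]
now dx,dy,dz units [ 0.017 -0.023  1.483] turn -0.001
at end phi dx,dy,dz units [ 0.017 -0.023  1.483] turn -0.001
(array([619.29605153, -55.46861475,   1.49447807]), np.float64(1.7270797046744812), 9)
top dish 0.59 [ 614.855 -104.445    0.   ] 0.076
scene dish 0.62 [ 615.131 -100.982    0.   ] 0.188
scene slidebox 0.7 [621.502 -16.23    1.517] 0.147
```

View pics/f.png

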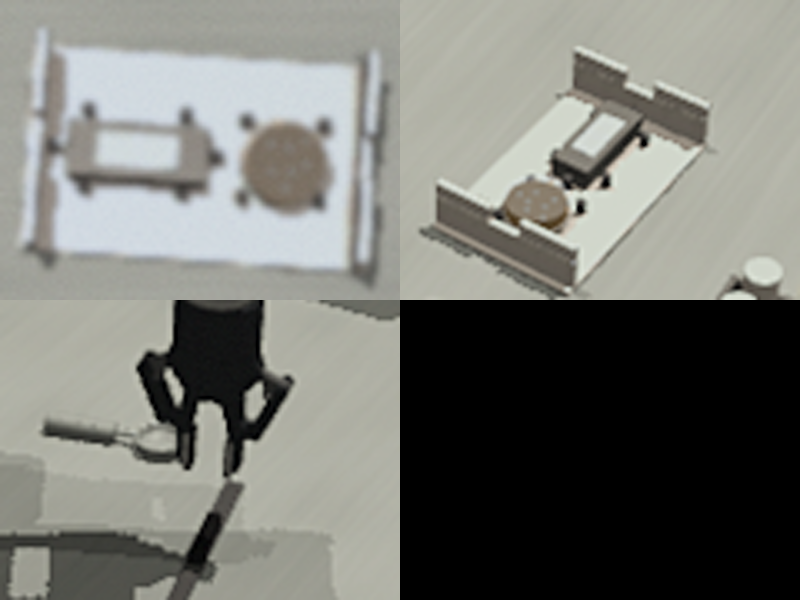

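Top crop: both parts sit inside their pins. The box is at (138,153) and the dish at (287,165), both flat. The gripper hangs over the spatula's grip, so I'll grasp it.

>>> {"method": "arm_command", "body": {"commands": [[[0.01,-0.02,0.5,0,0,0,-0.3],[0,0,0.5,0,0,0,-0.3],[0,0,0.32,0,0,0,-0.3],[0,0,0.15,0,0,0,-0.3],[0,0,0,0,0,0,-0.3],[0,0,0,0,0,0,-1],[0,0,0,0,0,0,-1],[0,0,0,0,0,0,-1],[0,0,0,0,0,0,-1],[0,0,0,0,0,0,-1]]], "grip_force": 60}}

```text
time_s: 16.15
tool_pos: [464.1, 291.6, 9.1]
eef_rot: [0.63, 0.777, 0.001, 0.0]
contact_force: [-0.1, -1.2, 6.6]
opening: 11.5
grasp_force: 59.9
```

```bash
python3 go.py 619.2 -55.5 120 1.495
```

```text
t 16.15 pos [464.1 291.6   9.1] phi 1.779 open 11.5 grip 59.9 F [-0.1 -1.2  6.6] tilt [0.0016 0.0008]
now dx,dy,dz units [-7.434  1.601 -2.218] turn 0.542
at end phi dx,dy,dz units [-6.688  3.62  -2.218] turn 0.542
```

>>> {"method": "arm_command", "body": {"commands": [[[0,0,-0.2,0,0,0,-1],[0,0,-0.4,0,0,0,-1],[0,0,-0.5,0,0,0,-1],[0,0,-0.5,0,0,0,-1],[0,0,-0.4,0,0,0.12,-1],[0,0,-0.22,0,0,0.2,-1],[0,0,0,0,0,0.15,-1],[0,0,0,0,0,0.072,-1]]]}}

```text
time_s: 16.95
tool_pos: [463.5, 291.5, 120.3]
eef_rot: [0.734, 0.679, 0.001, 0.0]
contact_force: [0.9, 0.6, -0.5]
opening: 11.7
grasp_force: 59.0
```

>>> {"method": "arm_command", "body": {"commands": [[[-0.3,0.16,0,0,0,0,-1],[-0.6,0.32,0,0,0,0,-1],[-0.75,0.41,0,0,0,0,-1],[-0.75,0.41,0,0,0,0,-1],[-0.75,0.41,0,0,0,0,-1],[-0.75,0.41,0,0,0,0,-1],[-0.75,0.41,0,0,0,0,-1],[-0.75,0.41,0,0,0,0,-1],[-0.6,0.32,0,0,0,0,-1],[-0.4,0.21,0,0,0,0,-1],[-0.288,0.15,0,0,0,0,-1],[0,0,0,0,0,0,-1]]]}}

```text
time_s: 18.15
tool_pos: [619.0, -57.1, 119.4]
eef_rot: [0.734, 0.679, 0.0, 0.0]
contact_force: [-0.5, -0.4, -0.6]
opening: 12.2
grasp_force: 59.0
```

>>> {"method": "arm_command", "body": {"commands": [[[0,0,0.5,0,0,0,-1],[0,0,0.3,0,0,0,-1],[0,0,0,0,0,0,-1],[0,0,0,0,0,0,-1],[0,0,0,0,0,0,-1]]]}}

```text
time_s: 18.65
tool_pos: [619.1, -55.4, 80.1]
eef_rot: [0.733, 0.68, 0.0, 0.001]
contact_force: [-0.7, 0.7, -0.1]
opening: 12.2
grasp_force: 59.0
```

```bash
python3 go.py 619 -55.5 41.1 1.495; python3 - <<'E'
from station import *
from h import *
z=ctrl.read_state()["tool_pos"][2]-9.1
v=[]
for n in("top","scene"):
    c=read_camera(n)
    im=cv2.resize(c["color"][150:270,275:435] if n=="top" else c["color"][190:310,275:435],(800,600),interpolation=cv2.INTER_CUBIC)
    h=cv2.convexHull(proj(c,place(MOD["spatula"][0],619,-55.5,1.495,z)).astype(np.float32))
    cv2.polylines(im,[(((h+.5)-([275,150] if n=="top" else [275,190]))*5).astype(int)],True,(0,255,0),1)
    v.append(im)
    for o in outline_of(n,"spatula")[:2]: print(n,o["conf"],o["uv"],int(o["pixels"].sum()))
cv2.imwrite("pics/g.png",cv2.resize(np.vstack(v),(400,600)));cv2.imwrite("pics/g1.png",np.hstack([cv2.resize(x,(400,300)) for x in v]))
E
```

```text
t 18.65 pos [619.1 -55.4  80.1] phi 1.496 open 12.2 grip 59.0 F [-0.7  0.7 -0.1] tilt [ 0.0014 -0.0002]
now dx,dy,dz units [-0.002 -0.002  0.781] turn 0.001
at end phi dx,dy,dz units [-0.002 -0.002  0.781] turn 0.001
top 0.79 [312.0, 200.9] 205
scene 0.85 [333.0, 267.4] 310
```

View pics/g1.png

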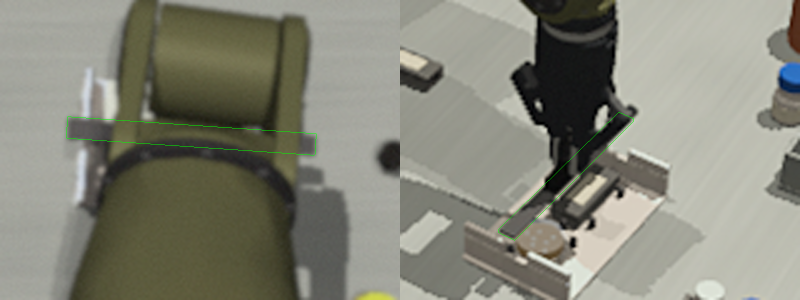

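The spatula matches the predicted outline in both views, so its length, yaw and level are right. I'll lower it.

>>> {"method": "arm_command", "body": {"commands": [[[0,0,0.3,0,0,0,-1],[0,0,0.2,0,0,0,-1],[0,0,0.12,0,0,0,-1],[0,0,0.06,0,0,0,-1],[0,0,0.04,0,0,0,-1],[0,0,0,0,0,0,-1],[0,0,0,0,0,0,-1]]]}}

```text
time_s: 19.55
tool_pos: [618.9, -55.8, 43.3]
eef_rot: [0.733, 0.68, 0.0, 0.0]
contact_force: [-0.0, -0.4, -0.0]
opening: 12.0
grasp_force: 59.0
```

>>> {"method": "arm_command", "body": {"commands": [[[0,0,0.03,0,0,0,-1],[0,0,0.02,0,0,0,-1],[0,0,0,0,0,0,-1],[0,0,0,0,0,0,-1]]]}}

```text
time_s: 19.95
tool_pos: [618.9, -55.8, 41.2]
eef_rot: [0.733, 0.68, 0.0, 0.0]
contact_force: [-2.4, 0.5, 4.9]
opening: 11.7
grasp_force: 59.7
```

>>> {"method": "arm_command", "body": {"commands": [[[0,0,0,0,0,0,-0.4],[0,0,0,0,0,0,-0.4],[0,0,0,0,0,0,-0.4],[0,0,-0.2,0,0,0,-0.4],[0,0,-0.5,0,0,0,-0.4],[0,0,-0.8,0,0,0,-0.4],[0,-0.8,-0.8,0,0,0,-0.4],[0,-0.8,0,0,0,0,-0.4],[0,-0.8,0,0,0,0,-0.4],[0,-0.8,0,0,0,0,-0.4],[0,-0.4,0,0,0,0,-0.4],[0,0,0,0,0,0,-0.4]]]}}

```text
time_s: 21.15
tool_pos: [442.2, -42.3, 151.9]
eef_rot: [0.733, 0.68, 0.0, 0.0]
contact_force: [-0.1, -0.7, 0.2]
opening: 25.8
grasp_force: 0.0
```

```bash
python3 - <<'E'
from station import *
from h import *
t=read_camera("top");s=read_camera("scene")
for n in("top","scene"):
    c=t if n=="top" else s
    for o in outline_of(n,"spatula")[:3]: 
        print(n,round(o["conf"],2),np.round(o["uv"]),int(o["pixels"].sum()))
        if np.hypot(*(proj(c,[619,-55.5,34])-o["uv"]))<15: print(fit([(c,o["pixels"].astype(float))],MOD["spatula"],[619,-55.5,1.495],z0=32))
a=cv2.resize(t["color"][165:255,290:410],(400,300),interpolation=cv2.INTER_CUBIC)
b=cv2.resize(s["color"][225:315,290:410],(400,300),interpolation=cv2.INTER_CUBIC)
cv2.imwrite("pics/i.png",np.hstack([a,b]))
E
```

```text
top 0.79 [351. 210.] 751
(array([617.732, -56.406,   1.494]), np.float64(0.109))
top 0.47 [350. 211.] 3225
(array([618.257, -56.566,   2.081]), np.float64(0.843))
scene 0.63 [344. 270.] 441
(array([617.925, -51.889,   1.492]), np.float64(0.183))
scene 0.6 [346. 279.] 2199
(array([591.78 , -69.575,   1.482]), np.float64(0.767))
```

View pics/i.png

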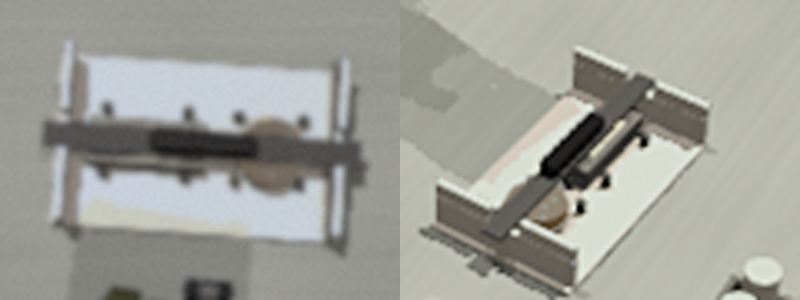

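The spatula lies in both notches, grip up, from (45,135) to (360,155) in the top crop. The dish and box are seated beneath it, so I'm handing in.

```bash
python3 -c "
from station import *
print(job.close_job())"
```

```text
the job is handed in; nothing more can be done
None
```

The tray is packed and the job handed in at about 21 s of the 67 s: the dish and slide box sit between their pins, and the spatula lies grip up in both end notches. The final pictures looked right, but the hand-in gave no verdict.

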